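Turn the seized bottle and scan its label

TASK

The square bottle on the inspection stand has its barcode label turned the wrong way: turn the bottle so that the label faces squarely out of the stand's open front, and leave it standing upright in the middle of the stand. Then take the scanner, aim it from straight in front, upright and square, at the middle of the label from about 9 cm away, and hold it still there for one second without touching the bottle. Finally stand the scanner back upright in the middle of its dock, and do not tip the bottle or disturb the other exhibits.

Things in the scene. Friction and masses are not known exactly. Their poses are not given: they have to be found in the camera images.
- stand: fixed grey inspection stand, block 160 x 160 x 50 mm (top at 50 mm over the table), with a steel fence 12 mm thick and 22 mm high above the top along its rear (+x) edge, inner face 68 mm from the middle. Origin: centre of its underside; z up; -x is its open front, roughly towards the robot. The stand may be at the left or at the right, the dock being at the other side
- bottle: loose square clear glass bottle, body 76 x 76 x 140 mm, round sloping shoulders up to 170 mm, dark round cap 32 mm in diameter from 187 to 237 mm; 0.55 kg or so. Origin: centre of its underside; z up; the label is on its -x face
- label (a point): centre of the bottle's white barcode label (64 wide x 66 mm high), on the bottle's -x face, 40 mm from its axis and 90 mm above its underside; axes as the bottle's, so the label looks along -x
- bottle_cap (a point): point on the bottle's axis, 212 mm above its underside, at mid-height of the round cap (32 mm in diameter): a place to grip it from above; axes as the bottle's
- dock: fixed black flat dock plate 130 x 130 x 10 mm on which the scanner stands. Origin: centre of its underside; z up
- scanner: loose grey stand-up scanner 130 mm tall: square foot 80 x 80 x 12 mm, handle 34 x 32 mm, and on top a head 110 mm long (x, from -55 to +55 mm) x 48 mm wide (y) x 44 mm high (from 86 to 130 mm); 0.35 kg or so. Origin: centre of the foot's underside; z up; it looks along +x, level, through the black window at the head's +x end
- scanner_grip (a point): middle of the scanner's head, above the foot's centre, 108 mm above the underside; the head is 48 mm wide here along y; axes as the scanner's
- scanner_window (a point): middle of the scanner's window, 55 mm along x from scanner_grip at the same height; axes as the scanner's
- phone_a: bystander: black phone 150 x 74 x 9 mm lying between the robot and the stand and dock. Origin: centre of its underside
- phone_b: bystander: a second, equal black phone 150 x 74 x 9 mm, lying further right. Origin: centre of its underside
- bundle: bystander: banded paper bundle 150 x 75 x 22 mm between the stand and the dock. Origin: centre of its underside
- round_bottle: bystander: round amber bottle, 72 mm in diameter, 230 mm tall, standing at the left. Origin: centre of its underside
- small_bottle: bystander: round green bottle, 66 mm in diameter, 170 mm tall, standing at the right. Origin: centre of its underside
- carton: bystander: closed cardboard carton 110 x 160 x 70 mm at the left. Origin: centre of its underside
- tray: bystander: open yellow plastic tray 170 x 100 x 45 mm at the right. Origin: centre of its underside
There are look-alikes about, which are no part of the job. What is shaped like the dock but pink or purple is not meant.

How it is judged (in metres and radians):
On the way, in this order (a step that is already met when the one before it is completed fails the run):
1. the bottle stands released in the middle of the stand with its label facing the open front (angle between the x axis of bottle and the x axis of stand, either way round below 0.26 rad and x of label in the frame of stand below -0.01 m and horizontal distance between bottle and stand below 0.03 m and z of bottle in the frame of stand between 0.045 and 0.056 m and angle between bottle's own z axis and vertical below 0.06 rad and contact force between the fingers and bottle below 0.1 N and linear speed of bottle below 0.02 m/s and angular speed of bottle below 0.15 rad/s), for 0.2 s.
2. the gripped scanner is held still for 0.9 s straight in front of the label (window within 15 mm of its middle line and height, 50 to 120 mm away, square within 8 degrees) (angle between the x axis of bottle and the x axis of stand, either way round below 0.26 rad and x of label in the frame of stand below -0.01 m and horizontal distance between bottle and stand below 0.03 m and z of bottle in the frame of stand between 0.045 and 0.056 m and angle between bottle's own z axis and vertical below 0.06 rad and angle between the x axis of scanner and the x axis of bottle, either way round below 0.14 rad and angle between scanner's own z axis and vertical below 0.14 rad and x of scanner_window in the frame of label between -0.12 and -0.05 m and x of scanner_grip in the frame of label below -0.09 m and y of scanner_window in the frame of label between -0.015 and 0.015 m and z of scanner_window in the frame of label between -0.015 and 0.015 m and contact force between the fingers and scanner above 0.5 N and linear speed of scanner below 0.02 m/s and angular speed of scanner below 0.15 rad/s), for 0.9 s.
At the end, for the whole second after the job is handed in: The bottle stands upright (within 3 degrees) on the stand, within 30 mm of its middle, label facing the open front within 15 degrees; the scanner stands upright on the dock within 30 mm of its middle; both released and at rest (all of step 1 and horizontal distance between scanner and dock below 0.03 m and z of scanner in the frame of dock between 0.006 and 0.015 m and angle between scanner's own z axis and vertical below 0.06 rad and contact force between the fingers and scanner below 0.1 N and linear speed of scanner below 0.02 m/s and angular speed of scanner below 0.15 rad/s); the robot touches nothing.
It fails at once if the bottle is tipped by more than 20 degrees (angle between bottle's own z axis and vertical above 0.35 rad).
It fails at once if the scanner touches the bottle (contact force between scanner and bottle above 0.5 N).
It fails at once if a bystander is moved by more than 30 mm (distance of any of phone_a, phone_b, bundle, round_bottle, small_bottle, carton, tray from where it was at the start of the episode above 0.03 m).
It also fails if it takes over 72 s, if anything falls off the work surface, if the arm or the gripper's body presses on something with over 40 N, if the wrist force passes 120 N, or if a joint passes its speed limit or range.

ROBOT

A 6-joint arm with a two-finger parallel gripper is mounted at the origin on the work surface. World frame = base frame: x ahead of the robot, y to its left, z up, the work surface at z = 0. Lengths are in mm, angles in rad, forces in N, time in s.
With the tool pointing down it reaches from about 275 to 750 mm from the base axis. Payload 10.2 kg.
Tool frame: the origin (TCP) lies between the finger pads; the fingertips stand 8 mm ahead of it and the grasp point (between the pads) lies 11 mm behind it; z points along the fingers, y is the line along which they close (so a half turn about z gives the same grasp; the last joint's range is limited). The gripper opens to 85 mm and grips with 20 to 120 N. Pads are 22 mm wide; open, the fingers measure 114 mm over their backs; the gripper's body (76 mm by 85 mm) begins 54 mm behind the grasp point. The pads swing forward as they close: fully open they stand 13 mm farther back than shut.
Start: joints at [1.002, 0.313, 1.498, -0, 1.331, -0.223], TCP at [177.961, 493.924, 239.294] pointing down, gripper open.
Joint ranges: [-2.94, 2.94], [-0.97, 2.17], [0.19, 2.56], [-1.23, 4.37], [0.02, 3.11], [-2.88, 2.88]. Speed limits (rad/s): [2.39, 2.39, 3.01, 3.14, 3.14, 3.14].

INTERFACE

Orientations are given as a unit quaternion [w, x, y, z].
In Python, from rig import * gives the robot as it stands.
- The arm moves only by the shell command python3 -m handwheel 'ROWS' [FORCE]. ROWS is JSON, a list that holds one entry, the list of rows, each a list of 7 numbers: the shift along the world's x, y, z in mm, then the turn, a rotation vector about the world's x, y, z in degrees, then the opening, from -1 (shut) to 1 (fully open). A call has 1 to 8 rows; each row shifts and turns the commanded pose from where the row before left it; what a row does not reach is not made up. A row lasts 1/8 s, in which the tool goes at most 62.5 mm and 10.7 degrees, less where a joint would pass 70% of its speed; a pose out of reach is approached as far as the arm can. A call is refused whole if a number of a shift passes 62.5 or a number of a turn 10.7, either way. A call with a gripper value outside its range is refused whole. The fingers move at their own pace and stop on an object; FORCE is the grip in N (left out, the last holds). Time passes only in rows, so rows that do not move let the fingers close. It gives the time, the measured TCP pose, the force, the opening and the grip force at its end, in the units of the state.
- sense(): the state, without advancing time (a new reading comes with each control period).
- capture(name): name is "scene" or "top"; returns a dict with "image" (420x560x3 uint8, red, green, blue), "fx", "fy", "cx", "cy" (pixels), "dist_coeffs" ([k1, k2, p1, p2, k3] as OpenCV has them; the pictures are not rectified), "rvec" (rotation vector, rad) and "tvec" (3), from world to camera coordinates, as OpenCV has them. Camera axes: x right, y down, z forward; pixel columns grow to the right and rows downward; lengths in mm; the calibration is good to about 2 mm. A picture is of the moment at which its call begins. There is no depth.
- finish_job(): hands the job in; it is judged then, once.
The state is a dict: "time_s": time; "joints": joint angles; "dq": joint speeds; "tau": joint torques, N m; "eef_pos": TCP position; "ee_rot": TCP orientation; "force": force on the tool from outside, world axes, zero at the start; "wrist_torque": the same for the moment, N m; "grip_width": opening from 0.0 (shut) to 1.0 (fully open); "grip_force": force on a finger pad.
Only numpy, scipy, OpenCV 4.12 (cv2) and the standard library are available. Lean on these libraries where they do the work, as an engineer would, in place of code of your own. Each camera call takes 0.05 s, during which the arm holds its last target. There are 200 camera calls.

## Working session

There is one attempt and no reset: what is moved stays moved. The work goes in short steps, Python scripts to look and compute and a shell command to move; the robot and the scene stay as the last step left them, time stands still between calls to the robot, and variables do not carry over. Pictures are saved under pics/ and viewed, at most 10 in all, crops included, and the job is handed in when it is done.

```bash
mkdir -p pics; ls; python3 - <<'E'
from rig import *
import cv2
for n in("scene","top"):
    c=capture(n); cv2.imwrite(f"pics/{n}0.png",c["image"][:,:,::-1])
    print({k:v for k,v in c.items() if k!="image"})
s=sense(); print(s)
E
```

```text
pics
{'fx': 515.165943432275, 'fy': 515.165943432275, 'cx': 277.510688692747, 'cy': 216.51528867386946, 'dist_coeffs': array([-0.12270161,  0.        ,  0.        ,  0.        ,  0.        ]), 'rvec': array([ 1.92713551,  1.80221044, -0.59203101]), 'tvec': array([ -33.61527087, -313.99633716, 1726.67892368])}
{'fx': 424.2978468135241, 'fy': 424.2978468135241, 'cx': 280.13316296853594, 'cy': 215.47887828517906, 'dist_coeffs': array([-0.10730587,  0.        ,  0.        ,  0.        ,  0.        ]), 'rvec': array([ 2.15617369, -2.10839122,  0.16052415]), 'tvec': array([   2.13288909,  531.82954507, 1174.71603452])}
{'time_s': 0.1, 'joints': array([ 1.00162905e+00,  3.13376632e-01,  1.49834684e+00, -1.16506101e-06,
        1.33096894e+00, -2.23381012e-01]), 'dq': array([ 0.00029832, -0.00135063, -0.00217963,  0.0014741 , -0.00154262,
       -0.002249  ]), 'tau': array([ 3.00220825e-03, -4.12906337e+01, -2.60141855e+01, -1.79354474e-04,
        3.02784116e-03,  2.27640874e-05]), 'eef_pos': array([177.82867198, 493.7437467 , 238.80657209]), 'ee_rot': array([-2.11723757e-04,  1.72032904e-01,  9.85091050e-01, -5.07487773e-04]), 'force': array([ 0.50281558,  0.4784837 , -0.01595161]), 'wrist_torque': array([0.06302512, 0.09502001, 0.00934093]), 'grip_force': 0.0, 'grip_width': 0.9993734532481541}
```

View pics/scene0.png

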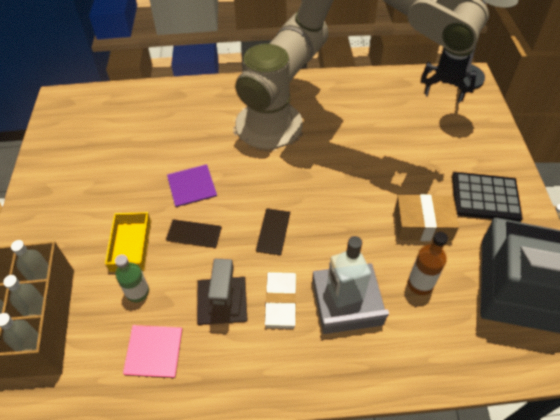

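View pics/top0.png

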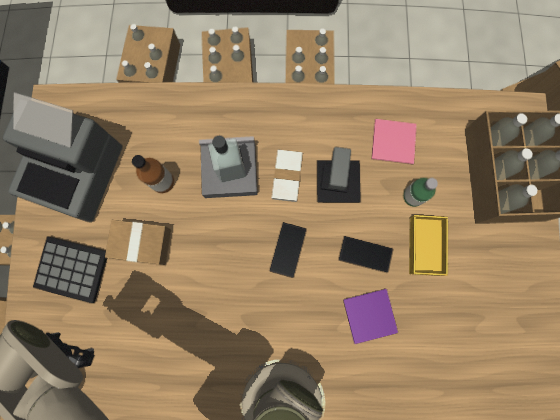

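The overhead view shows the stand with the square bottle at (230,165). Three plates are dock-shaped:
- **Black (340,181):** carries the scanner and is black as described, so this is the dock.
- **Pink (394,141):** a decoy.
- **Purple (371,316):** a decoy.

I'll confirm this in one enlarged crop.

```bash
python3 - <<'E'
import cv2,numpy as np
t=cv2.imread("pics/top0.png");s=cv2.imread("pics/scene0.png")
f=lambda im,x,y,w,h:cv2.resize(im[y:y+h,x:x+w],(400,300),interpolation=cv2.INTER_CUBIC)
a=np.vstack([np.hstack([f(t,190,120,100,75),f(t,290,140,100,75)]),np.hstack([f(s,295,230,130,98),f(s,170,240,130,98)])])
cv2.imwrite("pics/crop1.png",a)
E
```

```text
(no output)
```

View pics/crop1.png

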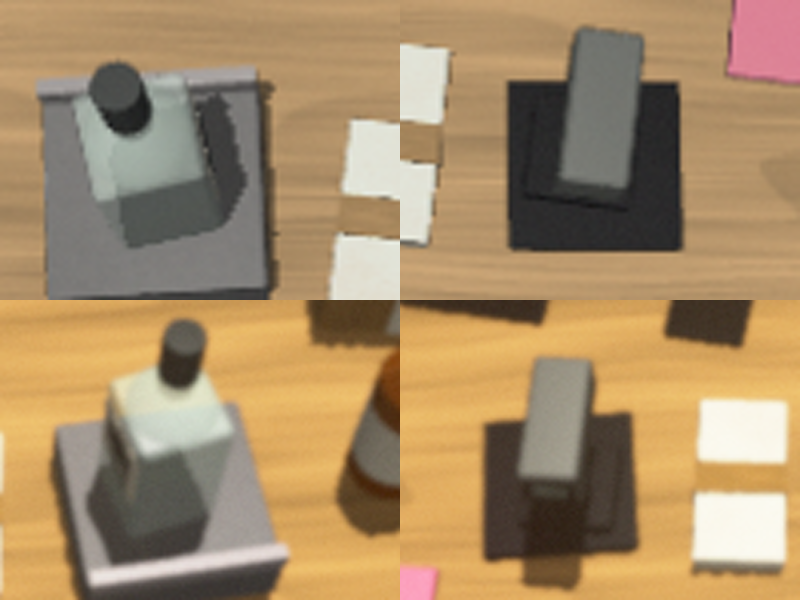

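The enlarged crop confirms the dock: it is the black plate under the scanner, and the pink plate is beside it. The bottle stands rotated on the grey stand, with something stripy on its -y side face at scene (334,277). Next I fit poses from these corners.

```bash
cat > h.py <<'E'
import numpy as np,cv2
from scipy.optimize import least_squares
def proj(c,P):
    return cv2.projectPoints(np.float64(P).reshape(-1,3),c["rvec"],c["tvec"],c["fx"]*np.eye(3)*[1,1,0]+np.array([[0,0,c["cx"]],[0,0,c["cy"]],[0,0,1]]),c["dist_coeffs"])[0][:,0]
def world(p,M):  # p=x,y,z0,yaw
    c,s=np.cos(p[3]),np.sin(p[3]); M=np.float64(M)
    return np.c_[p[0]+c*M[:,0]-s*M[:,1],p[1]+s*M[:,0]+c*M[:,1],p[2]+M[:,2]]
def fit(obs,z0,g):  # obs: list of (cam, model pts, pixels)
    f=lambda q:np.concatenate([(proj(c,world([q[0],q[1],z0,q[2]],M))-px).ravel() for c,M,px in obs])
    r=least_squares(f,g,x_scale=[100,100,1],loss="soft_l1"); return r.x,np.sqrt(np.mean(f(r.x)**2)),f(r.x).round(1)
def unproj(c,px,z):
    K=np.array([[c["fx"],0,c["cx"]],[0,c["fy"],c["cy"]],[0,0,1]])
    n=cv2.undistortPoints(np.float64([[px]]),K,c["dist_coeffs"])[0,0]
    R=cv2.Rodrigues(c["rvec"])[0]; d=R.T@[n[0],n[1],1]; o=-R.T@c["tvec"]
    return o+d*(z-o[2])/d[2]
def box(cx,cy,z0,z1):
    return [(a,b,z) for z in(z0,z1) for a,b in((cx,cy),(cx,-cy),(-cx,-cy),(-cx,cy))]
def wire(im,c,p,B,k,off,col):
    q=((proj(c,world(p,B))-off+.5)*k).astype(int)
    for i in range(4):
        for a,b in((i,(i+1)%4),(4+i,4+(i+1)%4),(i,4+i)): cv2.line(im,tuple(map(int,q[a])),tuple(map(int,q[b])),col,1)
E
python3 - <<'E'
from rig import *
from h import *
T=capture("top");S=capture("scene")
for c in(T,S): R=cv2.Rodrigues(c["rvec"])[0]; print("cam",(-R.T@c["tvec"]).round())
sm=[(80,80,72),(80,-80,72),(-80,80,50),(-80,-80,50)]
st=fit([(T,sm,[(199.5,140.75),(253.75,137),(201.75,193.25),(257,192)]),(S,[(-80,-80,50),(-80,80,50),(80,80,72)],[(314.5,272.2),(373,264.1),(389.2,311.2)])],0,[500,100,0]);print("stand",st)
sq=lambda a,b,z:[(a,b,z),(a,-b,z),(-a,-b,z),(-a,b,z)]
dk=fit([(T,sq(65,65,10),[(317,160.5),(360,160.75),(360.75,202.5),(317,202)])],0,[500,-150,0]);print("dock",dk)
hs=sq(55,24,130)
sc=fit([(T,hs,[(334.5,147),(350.75,149.25),(348,187),(330,184.5)]),(S,hs,[(229.2,298.5),(209,297.8),(213.9,258.9),(233.4,260.2)])],10,[500,-150,0]);print("scan",sc)
print("cap",unproj(T,(218.25,141.25),287),unproj(S,(355.1,239.1),287))
a=unproj(T,(222.5,181.75),50);b=unproj(T,(246.25,175.5),50);print(a,b,np.hypot(*(a-b)[:2]),np.degrees(np.arctan2((a-b)[0],(a-b)[1])))
E
```

```text
cam [ 3.360e+02 -1.000e+00  1.245e+03]
cam [1258.  -26. 1224.]
stand (array([6.73474036e+02, 1.71752886e+02, 6.56491114e-02]), np.float64(1.688626684955155), array([-1. , -1.9, -0.5, -0.9, -1.4,  0.8, -1.5, -0.5, -2.7, -2.6, -1.4,
       -1.9, -1.5,  2.6]))
dock (array([ 6.44658909e+02, -1.58463377e+02,  1.04015672e-02]), np.float64(0.23700534974328422), array([-0. , -0.5, -0.1, -0.1,  0. ,  0.3,  0.1,  0.3]))
scan (array([ 6.55021229e+02, -1.42795559e+02, -1.02844537e-01]), np.float64(1.4935742908621423), array([-2.2, -1.6, -1. , -1.7, -2.1, -0.4, -2. , -0.1, -1.3, -0.2, -1.5,
       -0.2, -1.2, -1.7, -1.3, -2.4]))
cap [667.11449588 161.75355472 287.        ] [663.60684472 165.05129932 287.        ]
[626.03088324 183.47854243  50.        ] [645.99572075 115.0797017   50.        ] 71.25304309497261 -16.271919572229443
```

```bash
cat > ov.py <<'E'
from rig import *
from h import *
def overlay(name,st,bo,sc,dk,wires=True):
    T=capture("top");S=capture("scene"); out=[]
    for c,offs in((T,((192,122),(295,138))),(S,((300,228),(185,245)))):
        row=[]
        for o in offs:
            w,h=(75,56) if c is T else (100,75); k=400/w
            im=cv2.resize(c["image"][o[1]:o[1]+h,o[0]:o[0]+w,::-1],(400,300),interpolation=cv2.INTER_CUBIC)
            im=cv2.convertScaleAbs(im,alpha=1.4,beta=15)
            if wires:
                wire(im,c,st,box(80,80,0,50),k,o,(0,0,255)); wire(im,c,bo,box(38,38,0,140),k,o,(0,255,0)); wire(im,c,bo,box(11,11,187,237),k,o,(0,255,0))
                wire(im,c,sc,box(55,24,86,130),k,o,(255,0,0)); wire(im,c,sc,box(40,40,0,12),k,o,(255,255,0)); wire(im,c,dk,box(65,65,0,10),k,o,(0,0,255))
            row.append(im)
        out.append(np.hstack(row))
    cv2.imwrite(f"pics/{name}.png",np.vstack(out))
E
python3 -c "
from ov import *
overlay('ov1',[673,172,0,.066],[666,163,50,-.27],[655,-143,10,-.103],[645,-158,0,.01])"
```

```text
(no output)
```

View pics/ov1.png

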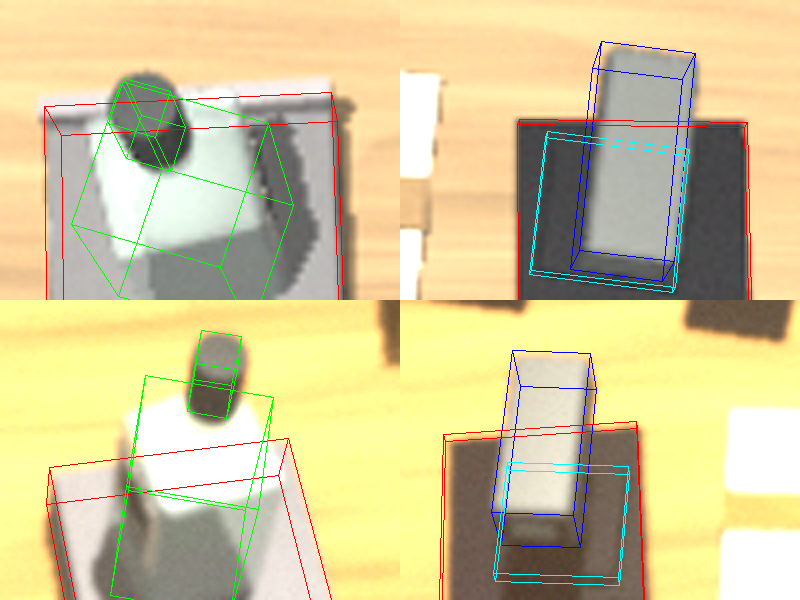

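```bash
python3 - <<'E'
from ov import *
out=[]
for n,o in(("top",(192,118)),("scene",(302,228))):
    c=capture(n);w,h=(62,78) if n=="top" else (72,90);k=400/w
    g=cv2.cvtColor(cv2.resize(c["image"][o[1]:o[1]+h,o[0]:o[0]+w],(400,500),interpolation=cv2.INTER_CUBIC),cv2.COLOR_RGB2LAB)
    g[...,0]=cv2.createCLAHE(3,(3,3)).apply(g[...,0]); im=cv2.cvtColor(g,cv2.COLOR_LAB2BGR)
    wire(im,c,[672,168,0,.066],box(80,80,0,50),k,o,(0,0,255))
    wire(im,c,[666,163,50,.27],box(38,38,0,140),k,o,(0,255,0))
    wire(im,c,[666,163,50,.27],[(x,y,z) for y in(-40,-40.1) for x,z in((-32,57),(32,57),(32,123),(-32,123))],k,o,(255,0,255))
    out.append(im)
cv2.imwrite("pics/ov2.png",np.hstack(out))
E
```

```text
(no output)
```

View pics/ov2.png

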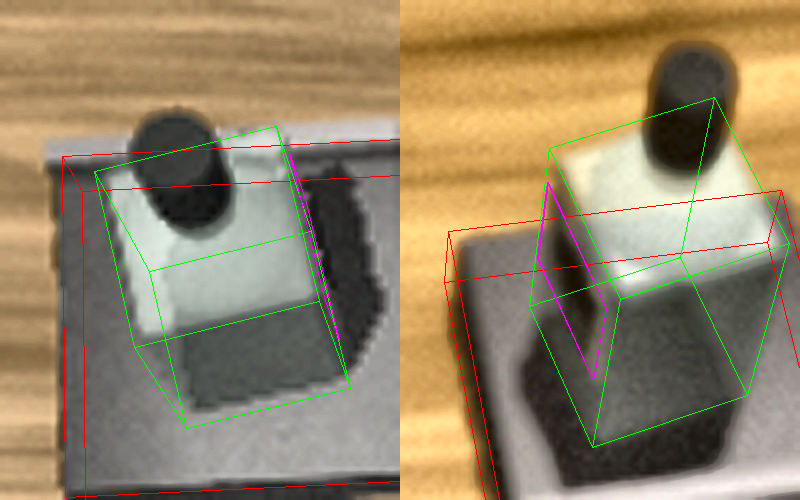

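The magenta label outline on the -y side matches a brownish patch in the scene half at (580,290). The bottle wire needs about 6 mm more in +x. I'll refine it and check the colours on that face.

```bash
python3 - <<'E'
from ov import *
T=capture("top");S=capture("scene")
t=lambda p:(192+p[0]/6.4516-.5,118+p[1]/6.4103-.5); s=lambda p:(302+(p[0]-400)/5.5556-.5,228+p[1]/5.5556-.5)
fr=[(-38,38,0),(-38,-38,0),(0,0,237)]
print(fit([(T,fr,[t((193,412)),t((346,375)),t((173,143))]),(S,[(0,0,237)],[s((690,75))])],50,[666,163,.27]))
print(fit([(T,[(-80,80,50),(80,80,72)],[t((67,492)),t((47,140))])],0,[672,168,.066]))
w=lambda y,z:[(x,y,z) for x in(-32,-16,0,16,32)]
for nm,c,y in(("S -y",S,-40),("T +y",T,40),("S +y",S,40)):
  for z in(120,90,60):
    q=proj(c,world([670,163,50,.27],w(y,z))).round().astype(int); print(nm,z,[c["image"][b,a].tolist() for a,b in q])
E
```

```text
(array([6.70573298e+02, 1.61588769e+02, 2.62457256e-01]), np.float64(0.6126982857060583), array([-0.6,  0.6,  1.1,  0.3,  0.1,  0.1,  0.3,  0.9]))
(array([6.74200366e+02, 1.69068951e+02, 8.84695573e-02]), np.float64(0.08893221170814426), array([ 0. ,  0.1, -0. , -0.1]))
S -y 120 [[217, 171, 102], [117, 108, 92], [76, 67, 55], [115, 106, 92], [102, 95, 84]]
S -y 90 [[185, 158, 127], [79, 69, 59], [61, 53, 43], [71, 65, 54], [101, 96, 83]]
S -y 60 [[147, 139, 129], [117, 115, 104], [75, 69, 61], [80, 76, 68], [83, 83, 73]]
T +y 120 [[126, 123, 122], [125, 124, 121], [126, 124, 121], [114, 113, 110], [123, 121, 119]]
T +y 90 [[126, 124, 122], [152, 161, 154], [158, 164, 158], [122, 123, 120], [132, 134, 129]]
T +y 60 [[121, 121, 119], [127, 133, 127], [169, 177, 169], [162, 173, 165], [159, 172, 162]]
S +y 120 [[112, 102, 81], [221, 219, 190], [206, 211, 190], [203, 209, 196], [145, 143, 136]]
S +y 90 [[214, 218, 187], [221, 226, 204], [204, 214, 200], [157, 162, 151], [148, 143, 138]]
S +y 60 [[218, 224, 205], [208, 217, 203], [162, 167, 154], [127, 132, 120], [144, 142, 134]]
```

The -y face shows dark bars, so the label is there and the bottle needs about -101° of turn. I'll confirm partway. Moving over the cap at about (670,162).

```bash
python3 -m handwheel '[[[0,0,50,0,0,0,1],[0,0,50,0,0,0,1],[41,-28,0,0,0,0,1],[41,-28,0,0,0,0,1],[41,-28,0,0,0,0,1],[41,-28,0,0,0,0,1],[41,-28,0,0,0,0,1],[41,-28,0,0,0,0,1]]]' 40
python3 -m handwheel '[[[41,-28,0,0,0,0,1],[41,-28,0,0,0,0,1],[41,-28,0,0,0,0,1],[41,-28,0,0,0,0,1],[41,-28,0,0,0,0,1],[41,-24,0,0,0,0,1],[0,0,0,0,0,0,1]]]'
```

```text
time_s: 1.5
eef_pos: [425.2, 324.8, 339.4]
ee_rot: [0.0, 0.172, 0.985, 0.0]
force: [0.3, 0.9, 0.2]
grip_width: 1.0
grip_force: 0.0
time_s: 2.38
eef_pos: [672.0, 159.5, 336.4]
ee_rot: [-0.001, 0.174, 0.985, -0.001]
force: [0.2, -0.5, -0.3]
grip_width: 0.998
grip_force: 0.0
```

```bash
python3 -m handwheel '[[[-1,2,-25,0,0,0,1],[0,0,-25,0,0,0,1],[0,0,-20,0,0,0,1],[0,0,-15,0,0,0,1],[0,0,0,0,0,0,1]]]' 
python3 -c "
from ov import *
overlay('ov3',[674,170,0,.075],[670.6,161.6,50,.2625],[652,-145,10,-.09],[645,-158,0,.01])"
```

```text
time_s: 3.0
eef_pos: [668.4, 164.3, 253.6]
ee_rot: [-0.001, 0.172, 0.985, -0.0]
force: [-0.3, 0.2, -0.3]
grip_width: 1.004
grip_force: 0.0
```

View pics/ov3.png

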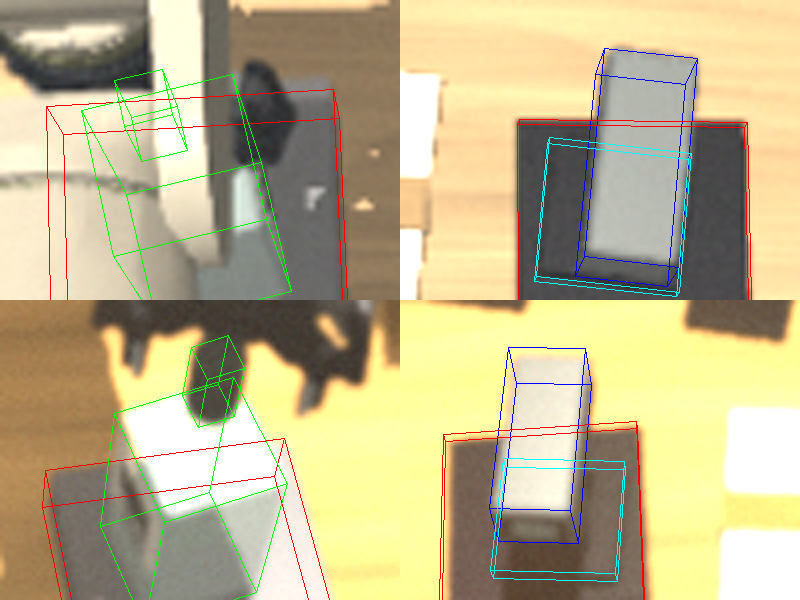

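The scene crop shows the fingers at (135,370) and (310,405) straddling the cap at (215,380). Closing.

```bash
python3 -m handwheel '[[[0,0,0,0,0,0,-1],[0,0,0,0,0,0,-1],[0,0,0,0,0,0,-1],[0,0,0,0,0,0,-1],[0,0,0,0,0,0,-1],[0,0,0,0,0,0,-1]]]' 50
python3 -m handwheel '[[[0,0,4,0,0,0,-1],[0,0,4,0,0,0,-1],[0,0,0,0,0,0,-1]]]'
```

```text
time_s: 3.85
eef_pos: [669.0, 163.6, 254.6]
ee_rot: [0.0, 0.172, 0.985, -0.0]
force: [-1.4, -3.3, 3.3]
grip_width: 0.361
grip_force: 49.7
time_s: 4.22
eef_pos: [669.0, 164.2, 262.2]
ee_rot: [-0.0, 0.172, 0.985, 0.0]
force: [0.4, -0.5, -4.1]
grip_width: 0.361
grip_force: 49.8
```

```bash
python3 -m handwheel '[[[0,0,6,0,0,0,-1],[0,0,6,0,0,-8,-1],[0,0,0,0,0,-9,-1],[0,0,0,0,0,-9,-1],[0,0,0,0,0,-9,-1],[0,0,0,0,0,-9,-1],[0,0,0,0,0,-6,-1],[0,0,0,0,0,0,-1]]]'
python3 - <<'E'
from ov import *
out=[]
for n,o,w,h in(("top",(185,115),80,80),("scene",(295,225),100,100)):
    im=capture(n)["image"][o[1]:o[1]+h,o[0]:o[0]+w,::-1]; out.append(cv2.resize(im,(400,400),interpolation=cv2.INTER_CUBIC))
cv2.imwrite("pics/c4.png",np.hstack(out))
E
```

```text
time_s: 5.22
eef_pos: [669.0, 164.0, 274.4]
ee_rot: [-0.0, 0.572, 0.82, 0.0]
force: [0.2, 0.7, -4.3]
grip_width: 0.357
grip_force: 49.8
```

View pics/c4.png

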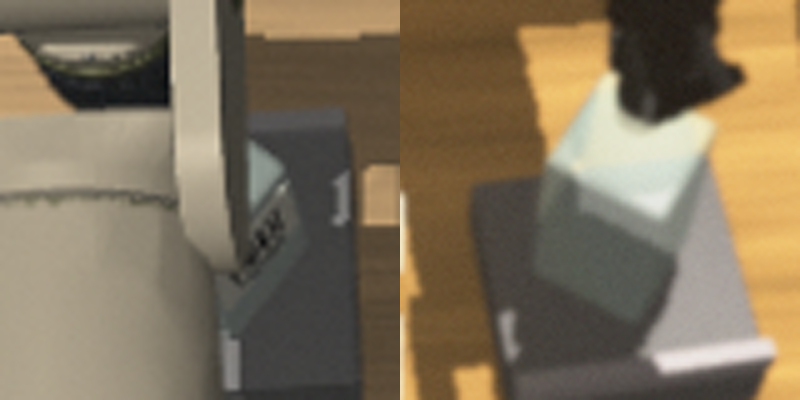

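The bar code is now visible on the face between -x and -y, at (260,240) in the overhead half. That confirms the label side, so I continue another -50.7° and shift to the stand's middle.

```bash
python3 -m handwheel '[[[0,0,0,0,0,-9,-1],[1,1,0,0,0,-9,-1],[1,1,0,0,0,-9,-1],[1,2,0,0,0,-9,-1],[1,1,0,0,0,-9,-1],[0,1,0,0,0,-5.7,-1],[0,0,-5,0,0,0,-1],[0,0,-5,0,0,0,-1]]]'
python3 -m handwheel '[[[0,0,-3,0,0,0,-1],[0,0,-3,0,0,0,-1],[0,0,-2,0,0,0,-1],[0,0,0,0,0,0,-1],[0,0,0,0,0,0,-1]]]'
```

```text
time_s: 6.32
eef_pos: [672.9, 169.9, 263.8]
ee_rot: [-0.0, 0.868, 0.497, -0.0]
force: [0.0, -1.0, -4.3]
grip_width: 0.361
grip_force: 49.8
time_s: 6.95
eef_pos: [673.0, 169.9, 256.5]
ee_rot: [0.0, 0.868, 0.496, 0.0]
force: [0.1, -0.7, -4.6]
grip_width: 0.361
grip_force: 49.8
```

```bash
python3 -m handwheel '[[[0,0,-1,0,0,0,-1],[0,0,-1,0,0,0,-1],[0,0,0,0,0,0,-1],[0,0,0,0,0,0,-1]]]'
```

```text
time_s: 7.45
eef_pos: [673.0, 170.0, 254.6]
ee_rot: [0.0, 0.868, 0.496, 0.0]
force: [-0.4, 0.1, -1.7]
grip_width: 0.363
grip_force: 50.1
```

Contact is felt. Releasing and rising, then checking.

```bash
python3 -m handwheel '[[[0,0,-0.5,0,0,0,-1],[0,0,0,0,0,0,-0.2],[0,0,0,0,0,0,0],[0,0,0,0,0,0,1],[0,0,0,0,0,0,1],[0,0,0,0,0,0,1],[0,0,30,0,0,0,1],[0,0,40,0,0,0,1]]]'
python3 -m handwheel '[[[-20,-40,10,0,0,0,1],[-20,-50,0,0,0,0,1],[-20,-50,0,0,0,0,1],[-20,-50,0,0,0,0,1],[-20,-50,0,0,0,0,1],[0,-50,0,0,0,0,1],[0,0,0,0,0,0,1]]]'
python3 - <<'E'
from ov import *
out=[]
for n,o,w,h in(("top",(190,118),80,80),("scene",(300,225),100,100)):
    im=capture(n)["image"][o[1]:o[1]+h,o[0]:o[0]+w,::-1]; out.append(cv2.resize(im,(400,400),interpolation=cv2.INTER_CUBIC))
cv2.imwrite("pics/c5.png",np.hstack(out))
E
```

```text
time_s: 8.45
eef_pos: [672.7, 169.9, 323.9]
ee_rot: [-0.0, 0.868, 0.496, -0.001]
force: [-0.0, 1.1, 0.1]
grip_width: 0.997
grip_force: 0.0
time_s: 9.32
eef_pos: [572.6, -123.0, 333.5]
ee_rot: [0.0, 0.869, 0.494, -0.0]
force: [-0.1, 0.9, -1.2]
grip_width: 0.997
grip_force: 0.0
```

View pics/c5.png

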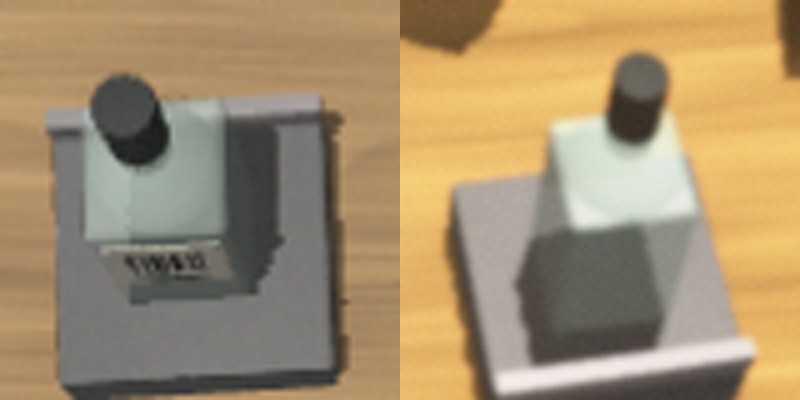

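```bash
python3 - <<'E'
from ov import *
T=capture("top");S=capture("scene")
t=lambda *P:[(190+x/5-.5,118+y/5-.5) for x,y in P]; s=lambda *P:[(300+(x-400)/4-.5,225+y/4-.5) for x,y in P]
print(fit([(T,[(-38,38,0),(-38,-38,0),(0,0,237),(-40,32,123),(-40,-32,123)],t((132,303),(256,290),(122,103),(103,246),(222,242))),(S,[(0,0,237)],s((640,75)))],50,[670,166,.07]))
print(fit([(T,[(-80,80,50),(-80,-80,50),(80,80,72),(80,-80,72)],t((62,383),(335,372),(47,112),(319,95)))],0,[672,168,.066]))
E
```

```text
(array([6.76873710e+02, 1.72225110e+02, 1.07571049e-01]), np.float64(0.6070238299576851), array([-0.9,  0.5,  0.3,  0.8,  0.2, -0.8, -0.3,  0.9,  0.2, -0.4, -0.2,
        0.8]))
(array([6.71995106e+02, 1.69417308e+02, 7.81274137e-02]), np.float64(0.3636458226546497), array([-0.5,  0.8,  0.1, -0.2, -0. , -0.3,  0.4, -0.2]))
```

The bottle is within about 6 mm of the stand's middle and about 2° of square, at (675,171) with yaw 0.09. Now I move over the scanner at (652,-146).

```bash
python3 -m handwheel '[[[11,-3,-10,0,0,-9.2,1],[11,-3,-20,0,0,-9.2,1],[11,-3,-25,0,0,-9.2,1],[11,-3,-25,0,0,-9.2,1],[11,-3,-25,0,0,-9.2,1],[12,-4,-25,0,0,-9.2,1],[12,-4,-20,0,0,-9.2,1],[0,0,0,0,0,0,1]]]'
python3 - <<'E'
from ov import *
out=[]
for n,o,w,h in(("top",(300,110),80,100),("scene",(175,225),80,100)):
    c=capture(n);k=5
    im=cv2.resize(c["image"][o[1]:o[1]+h,o[0]:o[0]+w,::-1],(400,500),interpolation=cv2.INTER_CUBIC)
    wire(im,c,[652,-146,10,-.09],box(55,24,86,130),k,o,(255,0,0));wire(im,c,[652,-146,10,-.09],box(40,40,0,12),k,o,(255,255,0))
    out.append(im)
cv2.imwrite("pics/c6.png",np.hstack(out))
E
```

```text
time_s: 10.52
eef_pos: [651.9, -141.8, 182.1]
ee_rot: [-0.001, 0.999, -0.041, -0.001]
force: [-0.4, 0.8, -0.1]
grip_width: 0.995
grip_force: 0.0
```

View pics/c6.png

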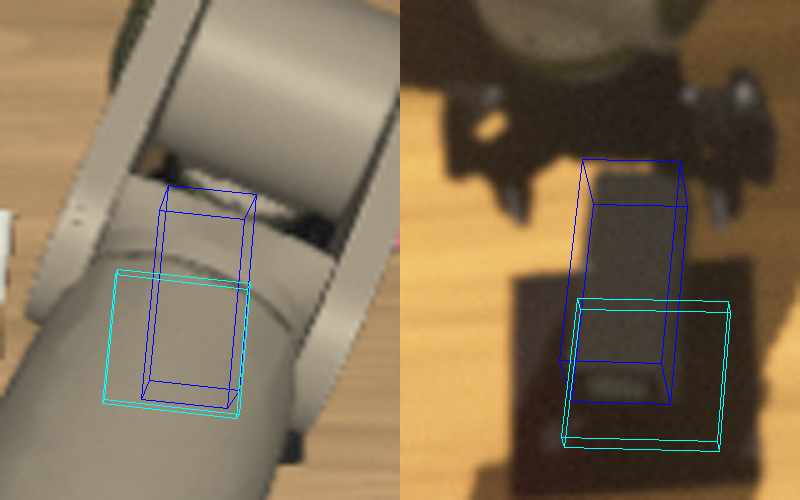

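The fingers at (517,215) and (722,215) straddle the scanner head at (590–690, 175–365), and its window faces +x. Descending and gripping.

```bash
python3 -m handwheel '[[[0,-2,-20,0,0,0,1],[0,0,-20,0,0,0,1],[0,0,-20,0,0,0,1],[0,0,-15,0,0,0,1],[0,0,0,0,0,0,1]]]'
python3 -m handwheel '[[[0,0,0,0,0,0,-1],[0,0,0,0,0,0,-1],[0,0,0,0,0,0,-1],[0,0,0,0,0,0,-1],[0,0,0,0,0,0,-1]]]' 60
```

```text
time_s: 11.25
eef_pos: [651.7, -144.8, 108.6]
ee_rot: [-0.0, 0.999, -0.042, -0.0]
force: [-0.0, 0.0, -0.1]
grip_width: 1.0
grip_force: 0.0
time_s: 11.88
eef_pos: [652.4, -145.4, 110.0]
ee_rot: [0.0, 0.999, -0.043, 0.001]
force: [-0.1, -1.1, 5.5]
grip_width: 0.558
grip_force: 61.6
```

```bash
python3 -m handwheel '[[[0,0,10,0,0,0,-1],[0,0,25,0,0,0,-1],[-20,0,25,0,0,0,-1],[-35,15,0,0,0,0,-1],[-35,30,0,0,0,0,-1],[-35,35,0,0,0,2,-1],[-25,35,0,0,0,2,-1],[-11,35,0,0,0,2,-1]]]'
python3 -m handwheel '[[[0,35,0,0,0,2,-1],[0,35,0,0,0,2.1,-1],[0,35,0,0,0,0,-1],[0,30,-10,0,0,0,-1],[0,15,-15,0,0,0,-1],[0,0,-10,0,0,0,-1],[0,0,0,0,0,0,-1]]]'
```

```text
time_s: 12.88
eef_pos: [489.5, 6.1, 169.0]
ee_rot: [-0.0, 1.0, 0.01, -0.0]
force: [1.6, 0.9, -2.7]
grip_width: 0.556
grip_force: 61.8
time_s: 13.75
eef_pos: [490.6, 154.0, 132.9]
ee_rot: [0.0, 0.999, 0.045, -0.001]
force: [-0.6, 0.0, -3.2]
grip_width: 0.561
grip_force: 62.0
```

```bash
python3 -m handwheel '[[[0,0,0,0,0,0,-1],[0,0,0,0,0,0,-1],[0,0,0,0,0,0,-1],[0,0,0,0,0,0,-1],[0,0,0,0,0,0,-1],[0,0,0,0,0,0,-1],[0,0,0,0,0,0,-1],[0,0,0,0,0,0,-1]]]'
python3 -m handwheel '[[[0,0,0,0,0,0,-1],[0,0,0,0,0,0,-1]]]'
python3 - <<'E'
from ov import *
out=[]
for n,o,w,h in(("top",(185,120),100,150),("scene",(285,210),100,150)):
    c=capture(n);k=4
    im=cv2.resize(c["image"][o[1]:o[1]+h,o[0]:o[0]+w,::-1],(400,600),interpolation=cv2.INTER_CUBIC)
    wire(im,c,[490.6,154,32,.09],box(55,24,86,130),k,o,(255,0,0));wire(im,c,[490.6,154,32,.09],box(40,40,0,12),k,o,(255,255,0))
    wire(im,c,[675,171,50,.09],box(38,38,0,140),k,o,(0,255,0)); wire(im,c,[672,169.5,0,.078],box(80,80,0,50),k,o,(0,0,255))
    out.append(im)
cv2.imwrite("pics/c7.png",np.hstack(out))
E
```

```text
time_s: 14.75
eef_pos: [490.9, 154.9, 133.8]
ee_rot: [0.0, 0.999, 0.045, -0.0]
force: [0.2, 0.3, -3.6]
grip_width: 0.554
grip_force: 62.0
time_s: 15.0
eef_pos: [491.0, 154.9, 133.8]
ee_rot: [-0.0, 0.999, 0.045, -0.0]
force: [0.4, 0.3, -3.6]
grip_width: 0.559
grip_force: 62.0
```

View pics/c7.png

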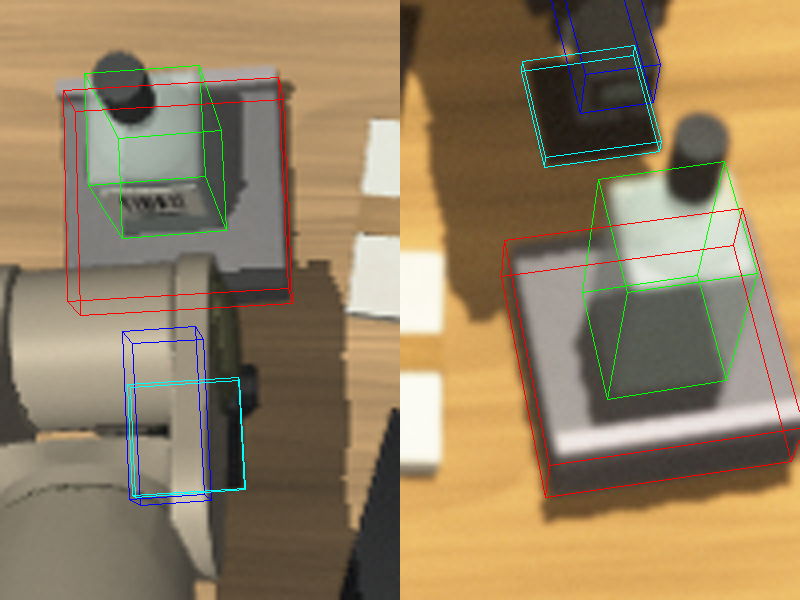

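The overlay fits the scanner, window at (615,95), and the bottle well. The 1.25 s hold was on the label's axis. Now I return to the dock at (645,-158).

```bash
python3 -m handwheel '[[[-5,-10,15,0,0,0,-1],[0,-30,20,0,0,0,-1],[0,-40,0,0,0,-2,-1],[0,-40,0,0,0,-2,-1],[0,-40,0,0,0,-1,-1],[10,-40,0,0,0,0,-1],[20,-40,0,0,0,0,-1],[35,-35,0,0,0,0,-1]]]'
python3 -m handwheel '[[[35,-25,0,0,0,0,-1],[35,-12,0,0,0,0,-1],[23,0,-10,0,0,0,-1],[0,0,-18,0,0,0,-1],[0,0,-14,0,0,0,-1],[0,0,-10,0,0,0,-1],[0,0,0,0,0,0,-1],[0,0,0,0,0,0,-1]]]'
```

```text
time_s: 16.1
eef_pos: [551.0, -122.2, 170.3]
ee_rot: [0.0, 1.0, 0.001, 0.0]
force: [1.4, -0.9, -3.1]
grip_width: 0.558
grip_force: 62.2
time_s: 17.1
eef_pos: [644.1, -157.2, 117.6]
ee_rot: [0.0, 1.0, 0.002, 0.001]
force: [-0.1, -0.0, -3.6]
grip_width: 0.555
grip_force: 62.3
```

```bash
python3 -m handwheel '[[[0,0,-3,0,0,0,-1],[0,0,-2,0,0,0,-1],[0,0,-1.5,0,0,0,-1],[0,0,0,0,0,0,-1],[0,0,0,0,0,0,-1]]]'
```

```text
time_s: 17.73
eef_pos: [644.0, -157.1, 110.3]
ee_rot: [0.0, 1.0, 0.002, 0.0]
force: [-0.7, -0.4, -3.1]
grip_width: 0.553
grip_force: 62.4
```

```bash
python3 -m handwheel '[[[0,0,-1,0,0,0,-1],[0,0,0,0,0,0,-1],[0,0,0,0,0,0,-1]]]'
```

```text
time_s: 18.1
eef_pos: [644.1, -157.2, 110.0]
ee_rot: [0.0, 1.0, 0.002, 0.0]
force: [-3.3, 0.5, 4.8]
grip_width: 0.556
grip_force: 62.7
```

Contact is made. Releasing and withdrawing straight up.

```bash
python3 -m handwheel '[[[0,0,0,0,0,0,0.2],[0,0,0,0,0,0,1],[0,0,0,0,0,0,1],[0,0,0,0,0,0,1],[0,0,20,0,0,0,1],[0,0,40,0,0,0,1],[0,0,50,0,0,0,1],[-20,0,50,0,0,0,1]]]'
python3 -m handwheel '[[[-50,0,0,0,0,0,1],[-50,0,0,0,0,0,1],[-50,0,0,0,0,0,1],[-50,0,0,0,0,0,1],[-50,0,0,0,0,0,1],[0,0,0,0,0,0,1],[0,0,0,0,0,0,1]]]'
python3 - <<'E'
from ov import *
# check scanner and bottle without viewing: bounding shapes of the grey head over the dark dock
T=capture("top"); g=T["image"]
hsv=cv2.cvtColor(g,cv2.COLOR_RGB2HSV)
roi=np.zeros(g.shape[:2],np.uint8); roi[135:210,312:368]=1
m=((hsv[...,1]<60)&(hsv[...,2]>70)&(hsv[...,2]<170)&(roi>0)).astype(np.uint8)
n,l,st,ce=cv2.connectedComponentsWithStats(m); i=1+st[1:,4].argmax()
pts=np.argwhere(l==i)[:,::-1].astype(np.float32); r=cv2.minAreaRect(pts)
print("head",r,"expected",proj(T,world([644,-157,10,0],[(55,24,130),(55,-24,130),(-55,-24,130),(-55,24,130)])).round(1).tolist(), unproj(T,r[0],140))
E
```

```text
time_s: 19.1
eef_pos: [624.0, -156.9, 270.4]
ee_rot: [-0.0, 1.0, 0.002, -0.0]
force: [0.1, 0.2, 0.5]
grip_width: 1.0
grip_force: 0.0
time_s: 19.98
eef_pos: [374.5, -157.3, 269.7]
ee_rot: [0.0, 1.0, 0.001, 0.0]
force: [-0.4, 0.2, 0.1]
grip_width: 1.001
grip_force: 0.0
head ((344.5, 169.5), (39.0, 17.0), 90.0) expected [[335.4, 150.1], [353.0, 150.5], [353.3, 190.0], [335.4, 189.6]] [ 645.016227  -157.5438784  140.       ]
```

The scanner's head centre measures (645,-157.5), which puts it upright in the middle of the dock. Handing in.

```bash
python3 -c "
from rig import *
print(finish_job())"
```

```text
the job is handed in; nothing more can be done
None
```

I turned the bottle so its label faces the open front, held the scanner on it for 1.25 s, stood the scanner back in the middle of its dock and handed the job in; no verdict was shown.

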